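Dial in the wheel lock of the luthier's tool case

TASK

Open the wheel lock of the tool case: gently roll the left wheel to three dots and the right wheel to four dots, leaving the middle wheel as it stands on five, and then slide the latch fully open to the left. Press the wheels no harder than rolling them needs, do not force the latch or the case, and leave the bottle, the screwdriver and the wooden block where they are.

Things in the scene. Friction and masses are not known exactly. Their poses are not given: they have to be found in the camera images.
- case: Green steel tool case with bare aluminium deck, 200 (x) by 260 (y) by 90 mm high, fixed to the bench. Origin: centre of its underside; x points away from the robot's side, y to the left along the row of three black rubber thumbwheels, z up. The wheels stand in deck slots 60 (x) by 26 mm (y), 50 mm apart along y, at x = +30 mm.
- slot_left (a point): Deck's top plane (90 mm above the bench), middle of the left (case +y) wheel's slot, straight below the wheel's top. Axes as the case. Each wheel stands 9 to 21 mm proud of the deck, each by its own unknown amount: its top must be felt or seen.
- slot_middle (a point): The same for the middle wheel. All wheels: radius 30 mm, 20 mm wide, smooth round rim, axis level along the case's y. They have no clicks, stay where left, and turn under about 3.5 N at the rim: e.g. a closed fingertip pressed on top with 6 to 10 N and dragged along case x.
- slot_right (a point): The same for the right (case -y) wheel. White dots on each rim number six faces, 60 degrees apart, 1 to 6 dots like a die; the face on top, in line with the black ticks beside the slot, is the number set.
- wheel_left (a joint): Angle of the left wheel, rad: face n is on top at (n - 1) * 1.047, so three dots = 2.094. Grows as the top of the wheel moves away from the robot's side (case +x). Stops at -0.4 and 5.64.
- wheel_middle (a joint): Angle of the middle wheel, the same; it already stands on five dots = 4.189.
- wheel_right (a joint): Angle of the right wheel, the same; four dots = 3.142.
- press_left (a joint): How far the left wheel is pushed down, m, 0 at rest. Each wheel hangs on a stiff spring of about 4 N per mm (2 N to start); 10 mm to its stop. Over 3.5 mm (about 16 N) overloads the lock.
- press_middle (a joint): The same for the middle wheel.
- press_right (a joint): The same for the right wheel.
- latch_tab (a point): Centre of the top of the latch's steel tab, an upright plate 30 (x) by 10 (y) by 30 mm high on the deck, which slides along the case's y; at the start it stands at x = -55, y = -20 mm in the case. Axes as the case.
- latch (a joint): Travel of the latch, m: 0 shut, 0.024 fully open at its stop, growing to the left (case +y). It drags with about 3 N; fins inside block it at 4 mm unless all three wheels stand within about 0.2 rad of three, five, four.
- glue: White glue bottle, 48 mm diameter, 120 mm high, standing left of the case. Origin: centre of its underside. A bystander.
- screwdriver: Screwdriver lying right of the case, a bystander.
- neck_block: Maple block, 50 by 90 by 35 mm, lying beyond the case. Origin: centre of its underside. A bystander.

How it is judged (in metres and radians):
On the way:
1. the wheels stand on three, five, four while the latch is still shut (value of joint wheel_left between 1.934 and 2.254 rad and value of joint wheel_middle between 4.029 and 4.349 rad and value of joint wheel_right between 2.982 and 3.302 rad and value of joint latch below 0.006 m), for 0.2 s.
At the end, for the whole second after the job is handed in: The left wheel stands on three dots, the middle on five, the right on four, each within 0.16 rad, and the latch is open by more than 21 of its 24 mm (value of joint wheel_left between 1.934 and 2.254 rad and value of joint wheel_middle between 4.029 and 4.349 rad and value of joint wheel_right between 2.982 and 3.302 rad and value of joint latch above 0.021 m); the robot touches nothing.
It fails at once if a wheel is pushed down more than 3.5 mm (about 16 N) (value of joint any of press_left, press_middle, press_right above 0.0035 m).
It fails at once if the middle wheel is rolled off five by more than 0.16 rad (value of joint wheel_middle below 4.029 rad or value of joint wheel_middle above 4.349 rad).
It fails at once if the robot pushes the latch or the case with more than 25 N (contact force between any of the fingers, the arm and case above 25 N).
It fails at once if the bottle, screwdriver or block is moved by more than 20 mm (distance of any of glue, screwdriver, neck_block from where it was at the start of the episode above 0.02 m).
It also fails if it takes over 61 s, if anything falls off the work surface, if the arm or the gripper's body presses on something with over 40 N, if the wrist force passes 120 N, or if a joint passes its speed limit or range.

ROBOT

A 6-joint arm with a two-finger parallel gripper is mounted at the origin on the work surface. World frame = base frame: x ahead of the robot, y to its left, z up, the work surface at z = 0. Lengths are in m, angles in degrees, forces in N, time in s.
With the tool pointing down it reaches from about 0.375 to 0.9 m from the base axis. Payload 3.1 kg.
Tool frame: the origin (TCP) lies at the very end of the fingers, on their centre line; the grasp point (between the pads) lies grip_point_offset behind it (grip_point_offset is the distance from the TCP to the grasp point, in m); z points along the fingers, y is the line along which they close (so a half turn about z gives the same grasp; the last joint's range is limited). The gripper opens to 87 mm and grips with 3 to 60 N. Pads are 19 mm wide; open, the fingers measure 117 mm over their backs; the gripper's body (75 mm by 190 mm) begins 51 mm behind the grasp point.
Start: joints at [-86.03, 30.224, 82.088, -0, 67.689, -10.227], TCP at [0.153, -0.606, 0.223] pointing down, gripper open.
Joint ranges: [-176.69, 176.69], [-43.24, 126.21], [12.49, 139.97], [-82, 262], [0, 151.66], [-163.58, 163.58]. Speed limits (degrees/s): [159.86, 159.86, 180, 180, 180, 180].

INTERFACE

Orientations are given as a 3x3 rotation matrix whose columns are the frame's x, y, z axes.
In Python, from rig import * gives the robot as it stands.
- The arm moves only by the tool move_arm, never from a script. Its argument "increments" is a list of rows, each a list of 3 entries, a list of its own where there are three numbers: the shift along the tool's x, y, z in units of 30 mm (1.0 is 30 mm), then the turn, a rotation vector about the tool's x, y, z in units of 120 degrees (1.0 is 120 degrees), then the closure, from 0 (fully open) to 1 (shut). A call has 1 to 20 rows; each row shifts and turns the commanded pose from where the row before left it, along the tool's axes as they then stand; what a row does not reach is not made up. A row lasts 1/12 s, in which the tool goes at most 41.7 mm and 7.16 degrees, less where a joint would pass 70% of its speed; a pose out of reach is approached as far as the arm can. A call with a number of a shift or a turn outside -1 to 1 is refused whole. A call with a gripper value outside its range is refused whole. The fingers move at their own pace and stop on an object; the grip force is fixed at half the most. Time passes only in rows, so rows that do not move let the fingers close. It gives the time, the measured TCP pose, the force, the opening and the grip force at its end, in the units of the state.
- read_state(): the state, without advancing time (a new reading comes with each control period).
- capture(name): name is "side" or "top"; returns a dict with "img" (384x512x3 uint8, red, green, blue), "mtx" (3x3 intrinsics, pixels), "eye" and "rotation" of the camera in the world. Camera axes: x right, y down, z forward; pixel columns grow to the right and rows downward; lengths in m; the calibration is good to about 2 mm. A picture is of the moment at which its call begins. There is no depth.
- hand_in(): hands the job in; it is judged then, once.
Trained networks look in a picture, given as the dict that the camera call returned (one of the last four; its "shot" number tells which), for a name from the list of things; names that differ only in an ending like _2 or _b are one class to them, and where a whole thing is asked for, a point or a joint stands for the part that bears it (a point fixed in the world has none). Each returns a list of dicts, best first, with "confidence" (0 to 1); they miss things now and then, are a little off and sometimes report something else, mostly with a low value. They report only what shows in the picture. A call takes as long as a camera call.
- search_frame(picture, label): "extent" ([left, top, right, bottom] as shares, 0 to 1, of the picture: columns of its width, rows of its height, round what is visible of it).
- pinpoint(picture, label): "xy" ([column, row] as shares, 0 to 1, of the picture: columns of its width, rows of its height: a listed point, or the origin of a listed thing).
The state is a dict: "time_s": time; "joint_positions": joint angles; "qvel": joint speeds; "tau": joint torques, N m; "position": TCP position; "tcp_rot": TCP orientation; "force": force on the tool from outside, world axes, zero at the start; "moment": the same for the moment, N m; "opening": opening from 0.0 (shut) to 1.0 (fully open); "grasp_force": force on a finger pad.
Only numpy, scipy, OpenCV 4.12 (cv2) and the standard library are available. Lean on these libraries where they do the work, as an engineer would, in place of code of your own. Each camera call takes 0.05 s, during which the arm holds its last target. There are 200 camera calls.

## Working session

There is one attempt and no reset: what is moved stays moved. The work goes in short steps, Python scripts to look and compute and a tool call to move; the robot and the scene stay as the last step left them, time stands still between calls to the robot, and variables do not carry over. Pictures are saved under pics/ and viewed, at most 10 in all, crops included, and the job is handed in when it is done.

Besides the shell and the picture viewer there is one more tool, called after "Request:" by a JSON object that holds its "api" and its "payload". move_arm: Moves the arm, as the interface text tells. Its arguments: {"type":"object","properties":{"increments":{"type":"array"}},"required":["increments"]}

```bash
mkdir -p pics
cat > h.py <<'E'
from rig import *
import numpy as np, cv2
def ray(c,xy):
    h,w=c["img"].shape[:2]
    d=np.linalg.solve(np.array(c["mtx"]),[xy[0]*w,xy[1]*h,1]); return np.array(c["eye"]),np.array(c["rotation"])@d
def onz(c,xy,z):
    e,d=ray(c,xy); return e+d*(z-e[2])/d[2]
def save(c,n,crop=None,s=1):
    im=c["img"][:,:,::-1]
    if crop: im=im[crop[1]:crop[3],crop[0]:crop[2]]
    cv2.imwrite("pics/"+n,cv2.resize(im,None,fx=s,fy=s,interpolation=cv2.INTER_CUBIC))
E
python3 - <<'E'
from h import *
np.set_printoptions(precision=4,suppress=True)
s=read_state(); print(s["time_s"],s["position"],np.array(s["tcp_rot"]),s["force"],s["opening"])
Z=dict(case=0,slot_left=.09,slot_middle=.09,slot_right=.09,latch_tab=.12,glue=0,neck_block=0)
for n in("top","side"):
    c=capture(n); save(c,n+"0.png",s=1.5); print(n,c["eye"],c["mtx"],c["rotation"])
    for k,z in Z.items():
        r=pinpoint(c,k)
        for q in r[:2]: print(k,q["xy"],round(q["confidence"],2),onz(c,q["xy"],z))
E
```

```text
0.0 [ 0.1533 -0.6052  0.2216] [[ 0.9695  0.2453 -0.0002]
 [ 0.2453 -0.9695  0.0021]
 [ 0.0004 -0.0021 -1.    ]] [-0.5722  0.3967 -0.0758] 1.0022323953477408
top [0.482  0.0658 1.0647] [[458.4073   0.     251.4681]
 [  0.     458.4073 193.5474]
 [  0.       0.       1.    ]] [[ 0.014  -0.9912  0.1313]
 [-0.9997 -0.0162 -0.0159]
 [ 0.0179 -0.1311 -0.9912]]
slot_left [0.473, 0.4797] 0.56 [0.631  0.0704 0.09  ]
slot_middle [0.5205, 0.4956] 0.84 [0.6186 0.018  0.09  ]
slot_right [0.559, 0.5138] 0.91 [ 0.6042 -0.0245  0.09  ]
latch_tab [0.5186, 0.6083] 0.63 [0.5246 0.0206 0.12  ]
glue [0.3412, 0.5099] 0.69 [0.6148 0.2279 0.    ]
glue [0.524, 0.5013] 0.16 [0.6262 0.0093 0.    ]
neck_block [0.5598, 0.3844] 0.83 [ 0.7346 -0.0333  0.    ]
side [0.4049 0.6453 0.7105] [[363.8004   0.     258.7132]
 [  0.     363.8004 184.8767]
 [  0.       0.       1.    ]] [[-0.9478 -0.2236  0.2273]
 [-0.3189  0.6604 -0.6799]
 [ 0.0019 -0.7169 -0.6972]]
case [0.5256, 0.5516] 0.98 [0.5788 0.0392 0.    ]
slot_left [0.4834, 0.4964] 0.81 [0.6264 0.0677 0.09  ]
slot_left [0.4428, 0.6862] 0.6 [0.5959 0.2747 0.09  ]
slot_middle [0.507, 0.4661] 0.6 [0.6118 0.0196 0.09  ]
slot_right [0.5314, 0.4284] 0.85 [ 0.5985 -0.0427  0.09  ]
slot_right [0.5727, 0.468] 0.27 [ 0.5319 -0.0046  0.09  ]
latch_tab [0.5732, 0.4638] 0.41 [0.5266 0.0212 0.12  ]
glue [0.4416, 0.6896] 0.74 [0.6236 0.2246 0.    ]
glue [0.5256, 0.4284] 0.37 [ 0.6349 -0.1397  0.    ]
neck_block [0.4361, 0.476] 0.68 [ 0.7337 -0.0235  0.    ]
neck_block [0.526, 0.5484] 0.25 [0.5796 0.0349 0.    ]
```

View pics/top0.png

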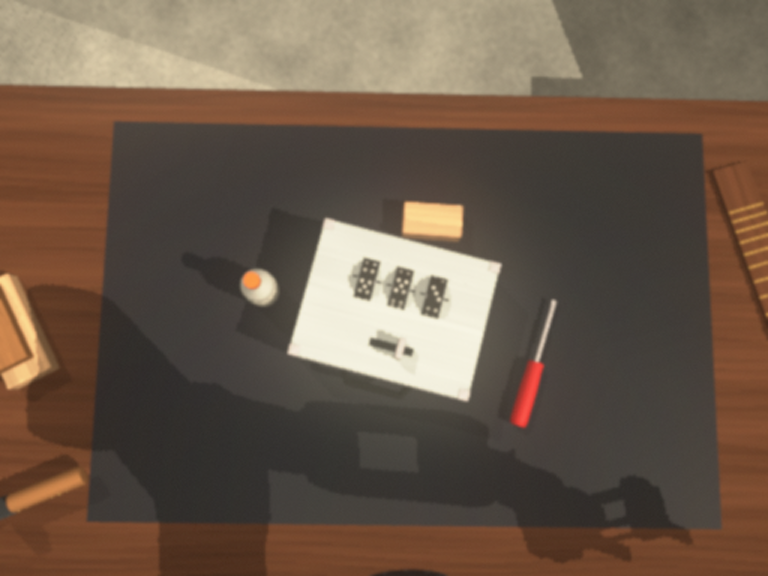

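View pics/side0.png

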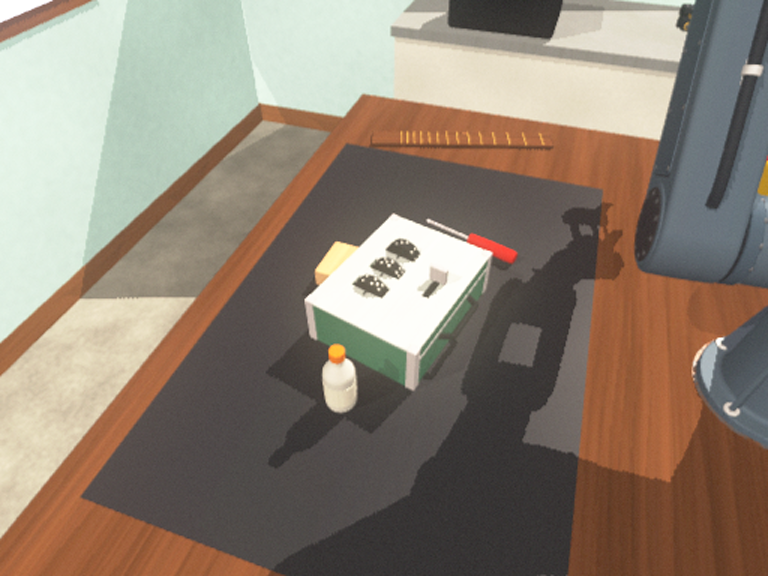

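The top view shows the deck with corners at about (327,219), (500,264), (468,401) and (289,353) at 1.5x scale. The wheels are near (367,279), (401,287) and (435,296), and the latch tab is near (405,350). Next I'll fit the case pose to these and rectify a close-up of the wheels.

```bash
cat >> h.py <<'E'
def proj(c,P):
    p=np.array(c["mtx"])@(np.array(c["rotation"]).T@(np.asarray(P,float)-np.array(c["eye"]))); return p[:2]/p[2]
E
python3 - <<'E'
from h import *
from scipy.optimize import least_squares
np.set_printoptions(precision=4,suppress=True)
c=capture("top")
g=c["img"].min(2); m=(g>120).astype(np.uint8); m=cv2.morphologyEx(m,cv2.MORPH_CLOSE,np.ones((35,35),np.uint8))
m[:110]=0
n,l,st,ce=cv2.connectedComponentsWithStats(m); k=l[170,230] or l[230,300]
M=(l==k).astype(np.uint8); cn=max(cv2.findContours(M,cv2.RETR_EXTERNAL,cv2.CHAIN_APPROX_NONE)[0],key=cv2.contourArea)
r=cv2.minAreaRect(cn); print(r,st[k])
pts=np.array([[327,219],[500,264],[468,401],[289,353]])/1.5
loc=np.array([[.1,.13],[.1,-.13],[-.1,-.13],[-.1,.13]])
W=np.array([onz(c,p/[512,384],.09)[:2] for p in pts])
def tf(p,q): a=p[2]; return np.array(p[:2])+q@np.array([[np.cos(a),np.sin(a)],[-np.sin(a),np.cos(a)]])
f=least_squares(lambda p:(tf(p,loc)-W).ravel(),[.58,.03,.2]); print(f.x,f.fun.reshape(4,2))
print(tf(f.x,np.array([[.03,.05],[.03,0],[.03,-.05],[-.055,-.02]])))
np.save("pose.npy",f.x)
# rectified views, deck patch at z=.105: case x up, case y left
for nm in("top","side"):
    d=capture(nm); q=np.array([[.08,.09],[.08,-.09],[-.08,-.09],[-.08,.09]])
    src=np.float32([proj(d,[*w,.105]) for w in tf(f.x,q)])
    H=cv2.getPerspectiveTransform(src,np.float32([[0,0],[630,0],[630,560],[0,560]]))
    cv2.imwrite(f"pics/rect_{nm}.png",cv2.warpPerspective(d["img"][:,:,::-1],H,(630,560),flags=cv2.INTER_CUBIC))
E
```

```text
((267.4402770996094, 191.577880859375), (204.10960388183594, 124.78229522705078), 14.87568187713623) [  162   135   209   133 15068]
[ 0.5857  0.0229 -0.2428] [[-0.0001  0.0008]
 [-0.0008 -0.0009]
 [ 0.0009  0.0003]
 [-0.0001 -0.0001]]
[[ 0.6268  0.0643]
 [ 0.6148  0.0157]
 [ 0.6028 -0.0328]
 [ 0.5275  0.0168]]
```

View pics/rect_top.png

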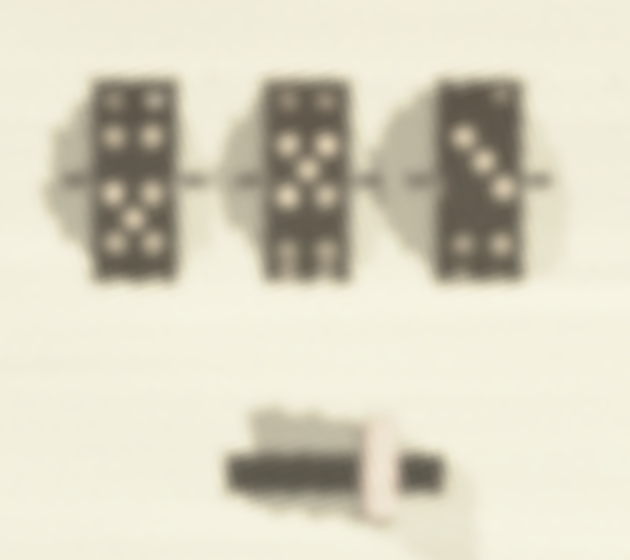

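View pics/rect_side.png

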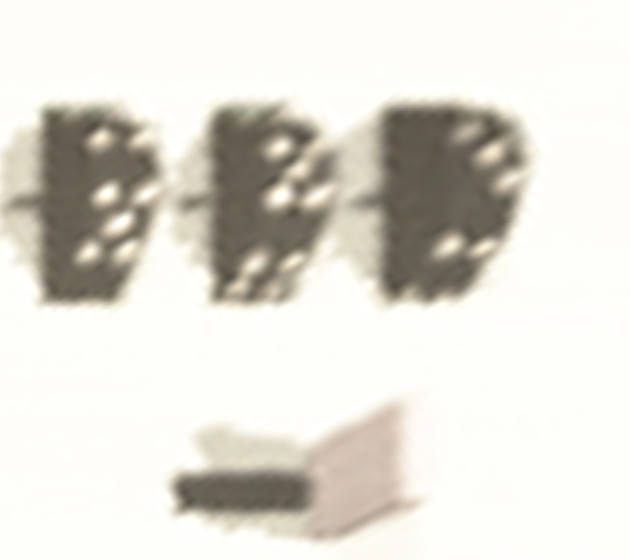

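```bash
cat > fit.py <<'E'
from h import *
from scipy.optimize import least_squares
np.set_printoptions(precision=4,suppress=True)
p0=np.load("pose.npy")
a=p0[2];R=np.array([[np.cos(a),-np.sin(a),0],[np.sin(a),np.cos(a),0],[0,0,1]])
eye={n:R.T@(np.array(capture(n)["eye"])-[p0[0],p0[1],0]) for n in("top","side")}
# dot kinds: (face,row(+1 = +x side),col(+1=+y)) row*delta
L={"top":{4:[(115,100,1,1),(153,100,1,-1),(115,137,-1,1),(153,137,-1,-1)],5:[(114,193,1,1),(152,193,1,-1),(133,218,0,0),(114,242,-1,1),(152,242,-1,-1)]},
"side":{4:[(100,139,-1,1)],5:[(107,194,1,1),(150,193,1,-1),(120,222,0,0),(88,252,-1,1),(124,252,-1,-1)]}}
Mi={"top":{5:[(289,145,1,1),(327,145,1,-1),(308,170,0,0),(289,195,-1,1),(327,195,-1,-1)],6:[(289,252,1,1),(327,252,1,-1)]},
"side":{5:[(279,148,1,1),(300,168,0,0),(280,195,-1,1),(318,195,-1,-1)],6:[(252,263,1,1),(290,262,1,-1)]}}
Ri={"top":{3:[(463,137,1,1),(484,162,0,0),(503,187,-1,-1)],4:[(463,244,1,1),(502,244,1,-1)]},
"side":{3:[(468,133,1,1),(490,152,0,0),(508,180,-1,-1)],4:[(448,245,1,1),(484,246,1,-1)]}}
def res(p):
    out=[]; d,b=p[6],p[7]; off={"top":p[8:10],"side":p[10:12]}
    for i,(w,yw) in enumerate(((L,.05),(Mi,0),(Ri,-.05))):
        h,th=p[2*i:2*i+2]
        for cam in w:
            for f,ds in w[cam].items():
                for u,v,r,c in ds:
                    ang=th-(f-1)*np.pi/3+r*d   # >0: toward +x
                    P=np.array([.03+.03*np.sin(ang),yw+c*b,.09+h-.03+.03*np.cos(ang)])
                    e=eye[cam]; q=e+(P-e)*(.105-e[2])/(P[2]-e[2])
                    out+=list((q[:2]+off[cam]-[.08-v/3500,.09-u/3500])/.0005)
    return np.r_[out,p[8:12]/.002,(p[[0,2,4]]-.015)/.005]
f=least_squares(res,[.015,3.7,.015,4.2,.015,2.1,.24,.0055,0,0,0,0],loss="soft_l1")
print(f.x,f.cost,np.round(f.fun[:-7],1))
print("sd",np.sqrt(np.diag(np.linalg.inv(f.jac.T@f.jac))))
E
python3 fit.py
```

```text
[0.0138 3.751  0.0136 4.2194 0.0183 2.1853 0.2417 0.0054 0.0007 0.002
 0.0015 0.0029] 13.693594115063998 [-0.2 -0.3 -0.2 -0.1  0.3  0.3  0.3  0.4 -0.5 -0.1 -0.5 -0.1 -0.5 -0.3
  0.  -0.6  0.  -0.5  0.2 -1.   0.2  0.6 -0.4  3.5 -0.   1.   0.7 -0.2
  0.7 -1.1 -0.4  0.1 -0.4  0.1 -0.   0.  -0.3  0.1 -0.3  0.1  1.   0.2
  1.   0.4  0.7  0.6 -0.8 -0.2 -0.5  0.4 -0.5  0.4  0.5 -1.4 -0.1 -1.1
 -0.2 -0.8  0.4  0.1  0.1  0.1  0.5 -0.   0.5  0.6  0.6  0.8 -1.  -0.6
  0.3 -0.8 -0.8  0.7 -0.2 -0.3]
sd [0.0018 0.0156 0.0017 0.014  0.0015 0.0147 0.0035 0.0001 0.0005 0.0001
 0.0011 0.0015]
```

The left wheel reads 3.73 rad and needs about -1.63. The right reads 2.16 and needs about +0.98, and the middle sits on five. The fit has small residuals and agrees with the networks. First I'll turn the tool onto the case axes, close the fingers and travel high.

Request:
{"api": "move_arm", "payload": {"increments": [[[0,0,0],[0,0,0.0585],1],[[0,0,0],[0,0,0.0585],1],[[0,0,0],[0,0,0.0585],1],[[0,0,0],[0,0,0.0585],1],[[0.367,-0.9125,0],[0,0,0],1],[[0.367,-0.9125,0],[0,0,0],1],[[0.367,-0.9125,0],[0,0,0],1],[[0.367,-0.9125,0],[0,0,0],1],[[0.367,-0.9125,0],[0,0,0],1],[[0.367,-0.9125,0],[0,0,0],1],[[0.367,-0.9125,0],[0,0,0],1],[[0.367,-0.9125,0],[0,0,0],1],[[0.367,-0.9125,0],[0,0,0],1],[[0.367,-0.9125,0],[0,0,0],1],[[0.367,-0.9125,0],[0,0,0],1],[[0.367,-0.9125,0],[0,0,0],1],[[0.367,-0.9125,0],[0,0,0],1],[[0.367,-0.9125,0],[0,0,0],1]]}}

```text
time_s: 2.55
position: [0.3957, -0.2697, 0.2228]
tcp_rot: [[0.971, -0.24, 0.0], [-0.24, -0.971, -0.0], [0.001, 0.0, -1.0]]
force: [0.5, 0.2, 0.5]
opening: 0.006
grasp_force: 0.0
```

Request:
{"api": "move_arm", "payload": {"increments": [[[0.367,-0.9125,0],[0,0,0],1],[[0.367,-0.9125,0],[0,0,0],1],[[0.367,-0.9125,0],[0,0,0],1],[[0.367,-0.9125,0],[0,0,0],1],[[0.367,-0.9125,0],[0,0,0],1],[[0.367,-0.9125,0],[0,0,0],1],[[0.367,-0.9125,0],[0,0,0],1],[[0.367,-0.9125,0],[0,0,0],1],[[0.367,-0.9125,0],[0,0,0],1],[[0.367,-0.9125,0],[0,0,0],1],[[0.367,-0.9125,0],[0,0,0],1],[[0.367,-0.9125,0],[0,0,0],1],[[0.367,-0.9125,0],[0,0,0],1],[[0.367,-0.9125,0],[0,0,0],1],[[0,0,0],[0,0,0],1],[[0,0,0],[0,0,0],1]]}}

```text
time_s: 3.88
position: [0.6369, 0.0656, 0.2222]
tcp_rot: [[0.971, -0.237, -0.0], [-0.237, -0.971, -0.0], [-0.0, 0.0, -1.0]]
force: [-1.0, -0.7, 0.2]
opening: 0.007
grasp_force: 0.0
```

```bash
cat > st.py <<'E'
from h import *
import sys
np.set_printoptions(precision=4,suppress=True)
p=np.load("pose.npy"); a=p[2]; s=read_state(); r=np.array(s["position"]); c,n=np.cos(a),np.sin(a)
d=r[:2]-p[:2]; T=np.array(s["tcp_rot"])
print("t",s["time_s"],"case xy mm",1e3*(c*d[0]+n*d[1]),1e3*(-n*d[0]+c*d[1]),"z",1e3*r[2],"F",np.array(s["force"]),"yaw err deg",np.degrees(np.arctan2(T[1,0],T[0,0])-a),"tilt",T[:,2],"open",s["opening"])
E
python3 st.py
```

```text
t 3.8833 case xy mm 39.4389116298638 53.73897691507546 z 222.2343841028578 F [-0.9611 -0.7089  0.1806] yaw err deg 0.18737160636240832 tilt [-0.0001 -0.0002 -1.    ] open 0.007401135185775437
```

Request:
{"api": "move_arm", "payload": {"increments": [[[0,0,0.9],[0,0,0],1],[[0,0,0.9],[0,0,0],1],[[0,0,0.9],[0,0,0],1],[[0,0,0.6],[0,0,0],1],[[0,0,0.3],[0,0,0],1],[[0,0,0],[0,0,0],1],[[0,0,0.04],[0,0,0],1],[[0,0,0.04],[0,0,0],1],[[0,0,0.04],[0,0,0],1],[[0,0,0.04],[0,0,0],1],[[0,0,0],[0,0,0],1],[[0,0,0],[0,0,0],1]]}}

```text
time_s: 4.88
position: [0.6367, 0.0643, 0.1103]
tcp_rot: [[0.971, -0.24, 0.001], [-0.24, -0.971, -0.0], [0.001, -0.0, -1.0]]
force: [-0.2, 0.6, -0.7]
opening: 0.009
grasp_force: 0.0
```

Request:
{"api": "move_arm", "payload": {"increments": [[[0,0,0.03],[0,0,0],1],[[0,0,0.03],[0,0,0],1],[[0,0,0],[0,0,0],1],[[0,0,0],[0,0,0],1]]}}

```text
time_s: 5.22
position: [0.6364, 0.0643, 0.1078]
tcp_rot: [[0.971, -0.24, -0.0], [-0.24, -0.971, -0.0], [-0.0, 0.0, -1.0]]
force: [-0.6, -0.3, 0.2]
opening: 0.0
grasp_force: 0.0
```

Request:
{"api": "move_arm", "payload": {"increments": [[[0,0,0.03],[0,0,0],1],[[0,0,0.03],[0,0,0],1],[[0,0,0],[0,0,0],1]]}}

```text
time_s: 5.47
position: [0.6363, 0.0643, 0.1059]
tcp_rot: [[0.971, -0.24, -0.001], [-0.24, -0.971, 0.0], [-0.001, 0.0, -1.0]]
force: [-1.0, 0.2, 0.8]
opening: 0.008
grasp_force: 0.0
```

Request:
{"api": "move_arm", "payload": {"increments": [[[0,0,0.03],[0,0,0],1],[[0,0,0],[0,0,0],1]]}}

```text
time_s: 5.63
position: [0.6365, 0.0643, 0.1054]
tcp_rot: [[0.971, -0.24, -0.0], [-0.24, -0.971, 0.0], [-0.0, -0.0, -1.0]]
force: [-1.1, -0.1, 1.8]
opening: 0.003
grasp_force: 1.0
```

Request:
{"api": "move_arm", "payload": {"increments": [[[0,0,0.03],[0,0,0],1],[[0,0,0],[0,0,0],1]]}}

```text
time_s: 5.8
position: [0.6365, 0.0643, 0.1048]
tcp_rot: [[0.971, -0.24, 0.0], [-0.24, -0.971, -0.0], [0.0, -0.0, -1.0]]
force: [-1.2, 0.1, 3.7]
opening: 0.005
grasp_force: 2.1
```

Request:
{"api": "move_arm", "payload": {"increments": [[[0,0,0.03],[0,0,0],1],[[0,0,0.015],[0,0,0],1],[[0,0,0],[0,0,0],1]]}}

```text
time_s: 6.05
position: [0.6366, 0.0643, 0.1039]
tcp_rot: [[0.971, -0.24, 0.0], [-0.24, -0.971, -0.0], [0.0, -0.0, -1.0]]
force: [-2.1, -0.1, 7.5]
opening: 0.004
grasp_force: 3.7
```

Request:
{"api": "move_arm", "payload": {"increments": [[[-0.067,0,0.008],[0,0,0],1],[[-0.067,0,0.008],[0,0,0],1],[[-0.067,0,0],[0,0,0],1],[[-0.067,0,0],[0,0,0],1]]}}

```text
time_s: 6.38
position: [0.6328, 0.0652, 0.1045]
tcp_rot: [[0.971, -0.24, 0.01], [-0.24, -0.971, -0.002], [0.01, -0.001, -1.0]]
force: [3.2, -1.7, 5.4]
opening: 0.003
grasp_force: 2.7
```

Request:
{"api": "move_arm", "payload": {"increments": [[[-0.067,0,0],[0,0,0],1],[[-0.067,0,0],[0,0,0],1],[[-0.067,0,0],[0,0,0],1],[[-0.067,0,0],[0,0,0],1],[[0,0,0],[0,0,0],1]]}}

```text
time_s: 6.8
position: [0.6245, 0.0673, 0.1044]
tcp_rot: [[0.971, -0.24, 0.009], [-0.24, -0.971, -0.001], [0.009, -0.001, -1.0]]
force: [1.8, -1.8, 6.7]
opening: 0.006
grasp_force: 2.8
```

```bash
python3 st.py
python3 - <<'E'
from h import *
d=capture("side"); save(d,"s1.png",(200,130,350,230),4)
E
```

```text
t 6.8 case xy mm 26.98568709132139 52.36235276039484 z 104.37093233279253 F [ 1.773  -1.7647  6.713 ] yaw err deg 0.0323338289666532 tilt [ 0.0088 -0.0015 -1.    ] open 0.006283894688053076
```

View pics/s1.png

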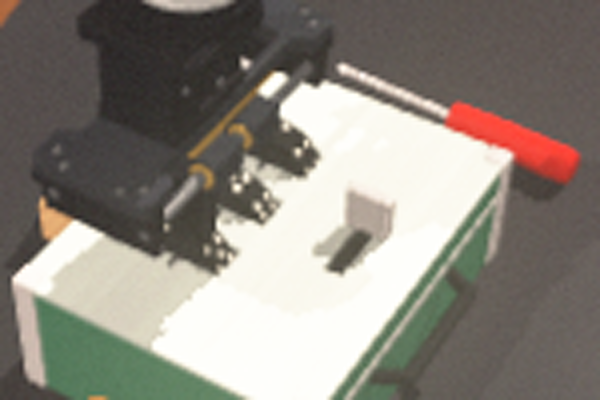

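The side view shows the fingertip on the left wheel, with the neighbours clear and the latch tab near (370,215) untouched. I'll finish this stroke, then lift and look from above.

Request:
{"api": "move_arm", "payload": {"increments": [[[-0.067,0,0],[0,0,0],1],[[-0.067,0,0],[0,0,0],1],[[-0.067,0,0],[0,0,0],1],[[0,0,0],[0,0,0],1]]}}

```text
time_s: 7.18
position: [0.6186, 0.0688, 0.1043]
tcp_rot: [[0.971, -0.24, 0.009], [-0.24, -0.971, -0.001], [0.009, -0.001, -1.0]]
force: [2.3, -1.1, 5.1]
opening: 0.004
grasp_force: 2.7
```

Request:
{"api": "move_arm", "payload": {"increments": [[[0,0,-0.1],[0,0,0],1],[[0,0,-0.1],[0,0,0],1],[[0,0,0],[0,0,0],1]]}}

```text
time_s: 7.43
position: [0.6146, 0.0697, 0.1086]
tcp_rot: [[0.971, -0.24, -0.001], [-0.24, -0.971, 0.0], [-0.001, -0.0, -1.0]]
force: [0.2, -0.7, 0.0]
opening: 0.004
grasp_force: 0.0
```

```bash
python3 st.py
```

```text
t 7.4333 case xy mm 16.815569430690438 52.3393411290593 z 108.5860884568188 F [ 0.1982 -0.7278  0.0174] yaw err deg 0.026546299226975538 tilt [-0.0008  0.0002 -1.    ] open 0.0038538133001849864
```

Request:
{"api": "move_arm", "payload": {"increments": [[[0.37,0,-0.1],[0,0,0],1],[[0.37,0,0],[0,0,0],1],[[0,0,0.1],[0,0,0],1],[[0,0,0.08],[0,0,0],1],[[0,0,0.04],[0,0,0],1],[[0,0,0.04],[0,0,0],1],[[0,0,0.02],[0,0,0],1],[[0,0,0],[0,0,0],1]]}}

```text
time_s: 8.1
position: [0.6361, 0.0643, 0.104]
tcp_rot: [[0.971, -0.24, -0.0], [-0.24, -0.971, -0.0], [-0.0, 0.0, -1.0]]
force: [-0.9, -0.6, 6.6]
opening: 0.002
grasp_force: 3.5
```

Request:
{"api": "move_arm", "payload": {"increments": [[[-0.067,0,0.02],[0,0,0],1],[[-0.067,0,0],[0,0,0],1],[[-0.067,0,0],[0,0,0],1],[[-0.067,0,0],[0,0,0],1],[[-0.067,0,0],[0,0,0],1],[[-0.067,0,0],[0,0,0],1],[[-0.067,0,0],[0,0,0],1],[[-0.067,0,0],[0,0,0],1],[[-0.067,0,0],[0,0,0],1],[[-0.067,0,0],[0,0,0],1],[[0,0,0],[0,0,0],1]]}}

```text
time_s: 9.02
position: [0.6191, 0.0686, 0.1042]
tcp_rot: [[0.971, -0.24, 0.006], [-0.24, -0.971, -0.001], [0.006, -0.0, -1.0]]
force: [2.1, -1.4, 6.0]
opening: 0.003
grasp_force: 3.0
```

Request:
{"api": "move_arm", "payload": {"increments": [[[0,0,-0.1],[0,0,0],1],[[0,0,-0.4],[0,0,0],1],[[0,0,-1],[0,0,0],1],[[-1,0,-1],[0,0,0],1],[[-1,0,-1],[0,0,0],1],[[-1,0,0],[0,0,0],1],[[-1,0,0],[0,0,0],1],[[0,0,0],[0,0,0],1]]}}

```text
time_s: 9.68
position: [0.4924, 0.0994, 0.2063]
tcp_rot: [[0.971, -0.238, -0.011], [-0.238, -0.971, 0.001], [-0.011, 0.002, -1.0]]
force: [-0.9, 0.5, -0.2]
opening: 0.006
grasp_force: 0.0
```

```bash
cat > look.py <<'E'
from h import *
import sys
p=np.load("pose.npy"); a=p[2]; R=np.array([[np.cos(a),np.sin(a)],[-np.sin(a),np.cos(a)]])
ims=[]
for nm in("top","side"):
    d=capture(nm); q=np.array([[.08,.09],[.08,-.09],[-.08,-.09],[-.08,.09]])@R+p[:2]
    src=np.float32([proj(d,[*w,.105]) for w in q])
    H=cv2.getPerspectiveTransform(src,np.float32([[0,0],[630,0],[630,560],[0,560]]))
    ims.append(cv2.warpPerspective(d["img"][:,:,::-1],H,(630,560),flags=cv2.INTER_CUBIC)[60:320])
cv2.imwrite("pics/"+sys.argv[1],np.vstack(ims))
E
python3 st.py; python3 look.py l2.png
```

```text
t 9.6833 case xy mm -108.91443460908398 51.826774594778456 z 206.26760403258936 F [-0.9362  0.5459 -0.179 ] yaw err deg 0.13566451266254023 tilt [-0.0113  0.0011 -0.9999] open 0.0063182692286272435
```

View pics/l2.png

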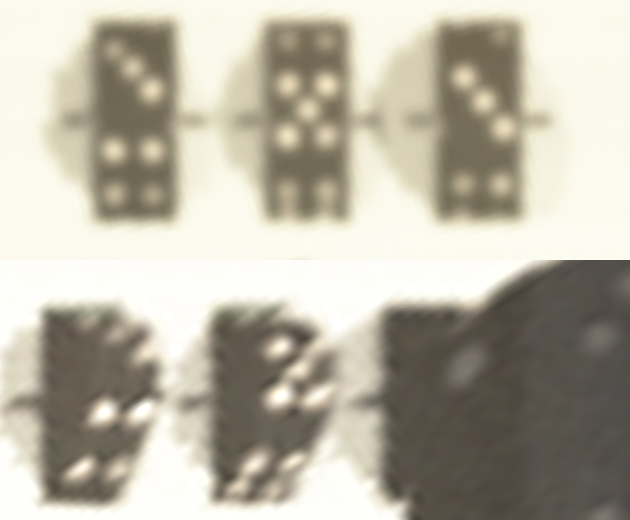

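The top half shows the left wheel between 3 and 4: 3's centre is at (133,68) and 4's dots are at rows 151 and 193. The middle wheel is still on 5. Next I'll compute the exact angle.

```bash
cat > ang.py <<'E'
from h import *
from scipy.optimize import least_squares
p0=np.load("pose.npy");a=p0[2];R=np.array([[np.cos(a),-np.sin(a),0],[np.sin(a),np.cos(a),0],[0,0,1]])
e=R.T@(np.array(capture("top")["eye"])-[p0[0],p0[1],0])
def ang(h,yw,dots):  # dots: face,u,v,row in rectified top image
    def res(t):
        o=[]
        for f,v,r in dots:
            g=t[0]-(f-1)*np.pi/3+r*.2417
            P=np.array([.03+.03*np.sin(g),yw,.06+h+.03*np.cos(g)]); q=e+(P-e)*(.105-e[2])/(P[2]-e[2])
            o.append(q[0]+.0007-(.08-v/3500))
        return o
    s=least_squares(res,[(dots[0][0]-1)*1.047]); return s.x[0],np.round(s.fun*1e3,1)
E
python3 - <<'E'
from ang import *
print(ang(.0138,.05,[(3,109,1),(3,128,0),(3,150,-1),(4,211,1),(4,253,-1)]))
print(ang(.0136,0,[(5,145,1),(5,170,0),(5,195,-1),(6,252,1)]))
print(ang(.0183,-.05,[(3,137,1),(3,162,0),(3,187,-1),(4,244,1)]))
E
```

```text
(np.float64(2.5577511209077515), array([-0.1, -0. , -0.1,  0.5, -0.4]))
(np.float64(4.219182494170337), array([-0.2, -0. , -0.2,  0.5]))
(np.float64(2.1820333978909323), array([-0.2,  0.1, -0.1,  0.2]))
```

Request:
{"api": "move_arm", "payload": {"increments": [[[0.92,0,0],[0,0,0],1],[[0.92,0,0],[0,0,0],1],[[0.92,0,0],[0,0,0],1],[[0.92,0,0],[0,0,0],1],[[0.92,0,0],[0,0,0],1],[[0,0,1],[0,0,0],1],[[0,0,1],[0,0,0],1],[[0,0,0.9],[0,0,0],1],[[0,0,0.2],[0,0,0],1],[[0,0,0.1],[0,0,0],1],[[0,0,0],[0,0,0],1],[[0,0,0],[0,0,0],1]]}}

```text
time_s: 10.83
position: [0.6372, 0.0644, 0.1119]
tcp_rot: [[0.971, -0.24, 0.003], [-0.24, -0.971, -0.0], [0.003, -0.001, -1.0]]
force: [1.0, 0.6, 0.1]
opening: 0.008
grasp_force: 0.0
```

Request:
{"api": "move_arm", "payload": {"increments": [[[0,0,0.1],[0,0,0],1],[[0,0,0.08],[0,0,0],1],[[0,0,0.04],[0,0,0],1],[[0,0,0.04],[0,0,0],1],[[0,0,0.04],[0,0,0],1],[[0,0,0],[0,0,0],1]]}}

```text
time_s: 11.33
position: [0.6365, 0.0645, 0.1034]
tcp_rot: [[0.971, -0.24, 0.003], [-0.24, -0.971, -0.0], [0.003, -0.0, -1.0]]
force: [-1.2, -0.3, 8.8]
opening: 0.004
grasp_force: 4.5
```

```bash
python3 st.py
```

```text
t 11.3333 case xy mm 39.3508435441572 52.58441309493697 z 103.43824071319474 F [-1.199  -0.2888  8.8273] yaw err deg 0.03970242165752607 tilt [ 0.0026 -0.0002 -1.    ] open 0.004083357151017629
```

Request:
{"api": "move_arm", "payload": {"increments": [[[-0.067,0,0],[0,0,0],1],[[-0.067,0,0],[0,0,0],1],[[-0.067,0,0],[0,0,0],1],[[-0.067,0,0],[0,0,0],1],[[-0.067,0,0],[0,0,0],1],[[-0.067,0,0],[0,0,0],1],[[-0.067,0,0],[0,0,0],1],[[-0.067,0,0],[0,0,0],1],[[0,0,0],[0,0,0],1],[[0,0,0],[0,0,0],1]]}}

```text
time_s: 12.17
position: [0.6238, 0.0677, 0.1041]
tcp_rot: [[0.971, -0.24, 0.009], [-0.24, -0.971, -0.001], [0.009, -0.001, -1.0]]
force: [1.4, -1.0, 7.0]
opening: 0.007
grasp_force: 3.3
```

Request:
{"api": "move_arm", "payload": {"increments": [[[0,0,-0.1],[0,0,0],1],[[0,0,-0.4],[0,0,0],1],[[0,0,-1],[0,0,0],1],[[-1,0,0],[0,0,0],1],[[-1,0,0],[0,0,0],1],[[-1,0,0],[0,0,0],1],[[-1,0,0],[0,0,0],1],[[0,0,0],[0,0,0],1],[[0,0,0],[0,0,0],1]]}}

```text
time_s: 12.92
position: [0.501, 0.0978, 0.1469]
tcp_rot: [[0.971, -0.239, -0.002], [-0.239, -0.971, 0.0], [-0.002, 0.0, -1.0]]
force: [0.6, -0.3, 0.5]
opening: 0.003
grasp_force: 0.0
```

```bash
python3 st.py; python3 look.py l3.png
```

```text
t 12.9167 case xy mm -100.16835635381034 52.28531022816725 z 146.8559865677472 F [ 0.5671 -0.251   0.4774] yaw err deg 0.09539733638064482 tilt [-0.0024  0.0001 -1.    ] open 0.0026648398008107385
```

View pics/l3.png

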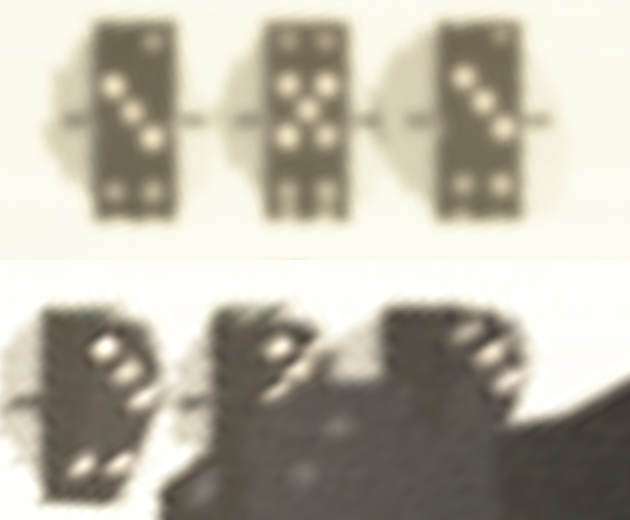

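The left wheel now stands on 3, with its centre at (132,112) against the middle's (308,110), and the middle is unchanged. On to the right wheel.

Request:
{"api": "move_arm", "payload": {"increments": [[[0.818,0.667,0],[0,0,0],1],[[0.818,0.667,0],[0,0,0],1],[[0.818,0.667,0],[0,0,0],1],[[0.818,0.667,0],[0,0,0],1],[[0.818,0.667,0],[0,0,0],1],[[0,0,0.4],[0,0,0],1],[[0,0,0.4],[0,0,0],1],[[0,0,0.17],[0,0,0],1],[[0,0,0.07],[0,0,0],1],[[0,0,0.06],[0,0,0],1],[[0,0,0],[0,0,0],1],[[0,0,0],[0,0,0],1]]}}

```text
time_s: 14.02
position: [0.599, -0.0292, 0.114]
tcp_rot: [[0.971, -0.239, 0.001], [-0.239, -0.971, -0.0], [0.001, 0.0, -1.0]]
force: [0.8, 0.4, 0.6]
opening: 0.003
grasp_force: 0.0
```

```bash
python3 st.py
```

```text
t 14.0167 case xy mm 25.483900828581593 -47.43142041501154 z 113.96864934873085 F [0.793  0.4131 0.5677] yaw err deg 0.0610712463059832 tilt [ 0.001  -0.0003 -1.    ] open 0.002799359702057784
```

Request:
{"api": "move_arm", "payload": {"increments": [[[0,0,0.03],[0,0,0],1],[[0,0,0.03],[0,0,0],1],[[0,0,0],[0,0,0],1]]}}

```text
time_s: 14.27
position: [0.5986, -0.0293, 0.1119]
tcp_rot: [[0.971, -0.24, 0.0], [-0.24, -0.971, -0.0], [0.0, 0.0, -1.0]]
force: [-0.2, 0.0, 0.8]
opening: 0.006
grasp_force: 0.0
```

Request:
{"api": "move_arm", "payload": {"increments": [[[0,0,0.03],[0,0,0],1],[[0,0,0],[0,0,0],1]]}}

```text
time_s: 14.43
position: [0.5985, -0.0294, 0.1108]
tcp_rot: [[0.971, -0.24, -0.0], [-0.24, -0.971, -0.0], [-0.0, 0.0, -1.0]]
force: [-1.1, -0.5, 0.1]
opening: 0.004
grasp_force: 0.0
```

Still free at 110.8 mm, so I'll shift 2.5 mm back and continue feeling down.

Request:
{"api": "move_arm", "payload": {"increments": [[[-0.083,0,0.03],[0,0,0],1],[[0,0,0],[0,0,0],1],[[0,0,0],[0,0,0],1]]}}

```text
time_s: 14.68
position: [0.5966, -0.029, 0.1103]
tcp_rot: [[0.971, -0.24, 0.001], [-0.24, -0.971, -0.0], [0.001, -0.0, -1.0]]
force: [0.3, -0.4, 2.2]
opening: 0.004
grasp_force: 0.8
```

Request:
{"api": "move_arm", "payload": {"increments": [[[0,0,0.03],[0,0,0],1],[[0,0,0],[0,0,0],1]]}}

```text
time_s: 14.85
position: [0.5966, -0.0289, 0.1094]
tcp_rot: [[0.971, -0.24, 0.001], [-0.24, -0.971, -0.0], [0.001, -0.0, -1.0]]
force: [-0.1, 0.7, 4.8]
opening: 0.01
grasp_force: 2.3
```

Request:
{"api": "move_arm", "payload": {"increments": [[[0,0,0.03],[0,0,0],1],[[0,0,0],[0,0,0],1]]}}

```text
time_s: 15.02
position: [0.5967, -0.0289, 0.1088]
tcp_rot: [[0.971, -0.24, 0.001], [-0.24, -0.971, -0.0], [0.001, 0.0, -1.0]]
force: [-0.7, -0.1, 6.8]
opening: 0.006
grasp_force: 3.5
```

Request:
{"api": "move_arm", "payload": {"increments": [[[0.067,0,0.012],[0,0,0],1],[[0.067,0,0],[0,0,0],1],[[0.067,0,0],[0,0,0],1],[[0.067,0,0],[0,0,0],1],[[0,0,0],[0,0,0],1]]}}

```text
time_s: 15.43
position: [0.6029, -0.0305, 0.1084]
tcp_rot: [[0.971, -0.24, -0.003], [-0.24, -0.971, 0.001], [-0.003, 0.0, -1.0]]
force: [-2.9, 0.3, 8.5]
opening: 0.003
grasp_force: 4.2
```

Request:
{"api": "move_arm", "payload": {"increments": [[[0.067,0,0],[0,0,0],1],[[0.067,0,0],[0,0,0],1],[[0.067,0,0],[0,0,0],1],[[0.067,0,0],[0,0,0],1],[[0.067,0,0],[0,0,0],1],[[0,0,0],[0,0,0],1],[[0,0,0],[0,0,0],1]]}}

```text
time_s: 16.02
position: [0.6126, -0.0329, 0.1084]
tcp_rot: [[0.971, -0.24, -0.003], [-0.24, -0.971, 0.001], [-0.003, 0.0, -1.0]]
force: [-3.0, -0.0, 8.7]
opening: 0.003
grasp_force: 4.1
```

```bash
python3 st.py
```

```text
t 16.0167 case xy mm 39.484824548704744 -47.71923475669142 z 108.39289292488411 F [-3.0404 -0.0287  8.709 ] yaw err deg 0.039374462296525164 tilt [-0.0026  0.0005 -1.    ] open 0.002548432346381896
```

Request:
{"api": "move_arm", "payload": {"increments": [[[0,0,-0.1],[0,0,0],1],[[0,0,-0.2],[0,0,0],1],[[-0.3,0,0],[0,0,0],1],[[-0.29,0,0],[0,0,0],1],[[0,0,0],[0,0,0],1],[[0,0,0.1],[0,0,0],1],[[0,0,0.08],[0,0,0],1],[[0,0,0.04],[0,0,0],1],[[0,0,0.04],[0,0,0],1],[[0,0,0.03],[0,0,0],1],[[0,0,0],[0,0,0],1]]}}

```text
time_s: 16.93
position: [0.5966, -0.0289, 0.1086]
tcp_rot: [[0.971, -0.24, -0.0], [-0.24, -0.971, 0.0], [-0.0, 0.0, -1.0]]
force: [-2.7, 0.4, 7.7]
opening: 0.008
grasp_force: 3.8
```

```bash
python3 st.py
```

```text
t 16.9333 case xy mm 23.003030267603613 -47.72307566366482 z 108.62459698601697 F [-2.7069  0.4331  7.7436] yaw err deg 0.03185050349107039 tilt [-0.0003  0.0001 -1.    ] open 0.00849169471789345
```

Request:
{"api": "move_arm", "payload": {"increments": [[[0.062,0,0],[0,0,0],1],[[0.062,0,0],[0,0,0],1],[[0.062,0,0],[0,0,0],1],[[0.062,0,0],[0,0,0],1],[[0.062,0,0],[0,0,0],1],[[0.062,0,0],[0,0,0],1],[[0.062,0,0],[0,0,0],1],[[0.062,0,0],[0,0,0],1],[[0,0,0],[0,0,0],1],[[0,0,0],[0,0,0],1]]}}

```text
time_s: 17.77
position: [0.6107, -0.0324, 0.1087]
tcp_rot: [[0.971, -0.24, -0.001], [-0.24, -0.971, 0.0], [-0.001, 0.0, -1.0]]
force: [-2.7, 1.4, 7.4]
opening: 0.005
grasp_force: 3.6
```

Request:
{"api": "move_arm", "payload": {"increments": [[[0,0,-0.1],[0,0,0],1],[[0,0,-0.4],[0,0,0],1],[[0,0,-0.9],[0,0,0],1],[[-1,0,0],[0,0,0],1],[[-1,0,0],[0,0,0],1],[[-1,0,0],[0,0,0],1],[[-0.9,0.5,0],[0,0,0],1],[[-0.9,0.5,0],[0,0,0],1],[[0,0,0],[0,0,0],1],[[0,0,0],[0,0,0],1]]}}

```text
time_s: 18.6
position: [0.463, -0.0272, 0.1505]
tcp_rot: [[0.97, -0.241, 0.0], [-0.241, -0.97, 0.0], [-0.0, -0.0, -1.0]]
force: [-0.2, -0.5, 0.2]
opening: 0.007
grasp_force: 0.0
```

```bash
python3 st.py; python3 look.py l4.png
```

```text
t 18.6 case xy mm -107.02904013703454 -78.156529848139 z 150.51569028586536 F [-0.1681 -0.5289  0.2261] yaw err deg -0.04065761834429101 tilt [ 0.  0. -1.] open 0.006728788511085824
```

View pics/l4.png

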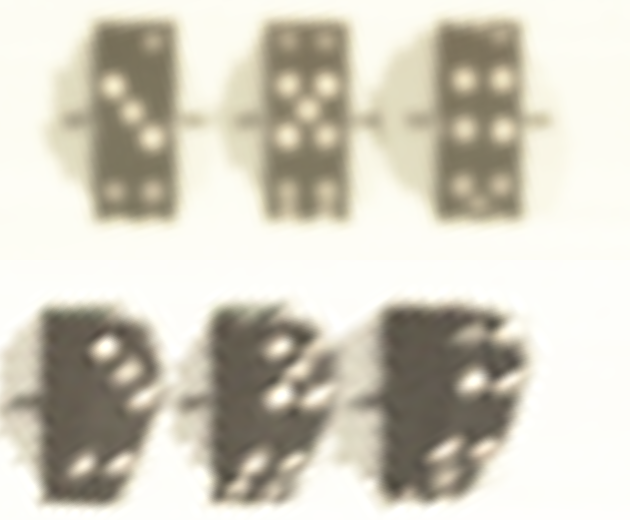

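Run:
```python
from ang import *
for k in (0,.002):
  print(ang(.0138+k,.05,[(3,145,1),(3,172,0),(3,198,-1),(4,251,1)]),ang(.0136+k,0,[(5,145,1),(5,170,0),(5,195,-1),(6,252,1)]),ang(.0183+k,-.05,[(4,139,1),(4,189,-1),(5,245,1),(5,263,0)]))
```

```text
(np.float64(2.112246707056483), array([-0.5,  0.2,  0.3, -0.1])) (np.float64(4.219182494170337), array([-0.2, -0. , -0.2,  0.5])) (np.float64(3.2142430600814746), array([-0. ,  0.1,  0.1, -0.2]))
(np.float64(2.1021776427932477), array([-0.5,  0.2,  0.3, -0.1])) (np.float64(4.209112628198759), array([-0.2, -0. , -0.2,  0.5])) (np.float64(3.203671633668567), array([ 0. ,  0. ,  0.1, -0.1]))
```

The right wheel is on 4 (centre (483,104)), and estimates are 2.11, 4.21 and 3.20, all in tolerance. Next I'll lower beside the latch tab, on its right side.

Request:
{"api": "move_arm", "payload": {"increments": [[[0.59,-0.2,0],[0,0,0],1],[[0.59,-0.2,0],[0,0,0],1],[[0.59,-0.2,0],[0,0,0],1],[[0,0,0.7],[0,0,0],1],[[0,0,0.6],[0,0,0],1],[[0,0,0.25],[0,0,0],1],[[0,0,0.07],[0,0,0],1],[[0,-0.1,0],[0,0,0],1],[[0,-0.1,0],[0,0,0],1],[[0,-0.1,0],[0,0,0],1],[[0,-0.1,0],[0,0,0],1],[[0,-0.1,0],[0,0,0],1],[[0,0,0],[0,0,0],1]]}}

```text
time_s: 19.83
position: [0.5239, -0.0072, 0.102]
tcp_rot: [[0.971, -0.239, 0.001], [-0.239, -0.971, -0.0], [0.001, -0.0, -1.0]]
force: [0.4, 0.9, 1.0]
opening: 0.008
grasp_force: 0.0
```

```bash
python3 st.py
```

```text
t 19.8333 case xy mm -52.78619763115653 -44.09182623564356 z 101.96149385057127 F [0.4315 0.8661 1.0284] yaw err deg 0.07215836170558479 tilt [ 0.0012 -0.0001 -1.    ] open 0.00797510482754479
```

Request:
{"api": "move_arm", "payload": {"increments": [[[0,-0.07,0],[0,0,0],1],[[0,-0.07,0],[0,0,0],1],[[0,-0.07,0],[0,0,0],1],[[0,-0.07,0],[0,0,0],1],[[0,0,0],[0,0,0],1]]}}

```text
time_s: 20.25
position: [0.5255, 0.0007, 0.1014]
tcp_rot: [[0.971, -0.24, -0.0], [-0.24, -0.971, 0.0], [-0.0, -0.0, -1.0]]
force: [-0.1, -0.4, -0.6]
opening: 0.007
grasp_force: 0.0
```

Request:
{"api": "move_arm", "payload": {"increments": [[[0,-0.07,0],[0,0,0],1],[[0,-0.07,0],[0,0,0],1],[[0,-0.07,0],[0,0,0],1],[[0,0,0],[0,0,0],1]]}}

```text
time_s: 20.58
position: [0.527, 0.0064, 0.1014]
tcp_rot: [[0.971, -0.239, -0.0], [-0.239, -0.971, -0.001], [-0.0, 0.001, -1.0]]
force: [-0.3, -2.0, 0.5]
opening: 0.007
grasp_force: 1.1
```

```bash
python3 st.py
```

```text
t 20.5833 case xy mm -53.00806615593089 -30.181204847003055 z 101.35313882511866 F [-0.2619 -2.0045  0.4849] yaw err deg 0.06080937080791292 tilt [-0.0002 -0.0006 -1.    ] open 0.006660376349411497
```

Request:
{"api": "move_arm", "payload": {"increments": [[[0,-0.07,0],[0,0,0],1],[[0,-0.07,0],[0,0,0],1],[[0,-0.07,0],[0,0,0],1],[[0,0,0],[0,0,0],1]]}}

```text
time_s: 20.92
position: [0.5286, 0.0129, 0.1013]
tcp_rot: [[0.971, -0.24, 0.0], [-0.24, -0.971, 0.0], [0.0, -0.0, -1.0]]
force: [-1.0, -2.1, -0.3]
opening: 0.003
grasp_force: 1.1
```

```bash
python3 st.py
```

```text
t 20.9167 case xy mm -53.04117908283918 -23.45449236387062 z 101.34498666597204 F [-0.9709 -2.0714 -0.3028] yaw err deg 0.03982585055292804 tilt [ 0.      0.0001 -1.    ] open 0.002600647428142012
```

The latch is past the 4 mm block at only 2 N. Continuing to the stop.

Request:
{"api": "move_arm", "payload": {"increments": [[[0,-0.07,0],[0,0,0],1],[[0,-0.07,0],[0,0,0],1],[[0,-0.07,0],[0,0,0],1],[[0,-0.07,0],[0,0,0],1],[[0,-0.07,0],[0,0,0],1],[[0,-0.07,0],[0,0,0],1],[[0,0,0],[0,0,0],1]]}}

```text
time_s: 21.5
position: [0.5317, 0.0254, 0.1014]
tcp_rot: [[0.971, -0.24, 0.0], [-0.24, -0.971, 0.0], [0.0, -0.0, -1.0]]
force: [-0.2, -1.0, -0.5]
opening: 0.002
grasp_force: 0.8
```

Request:
{"api": "move_arm", "payload": {"increments": [[[0,-0.05,0],[0,0,0],1],[[0,-0.05,0],[0,0,0],1],[[0,0,0],[0,0,0],1]]}}

```text
time_s: 21.75
position: [0.5321, 0.0273, 0.1014]
tcp_rot: [[0.971, -0.239, -0.0], [-0.239, -0.971, -0.001], [-0.0, 0.001, -1.0]]
force: [-1.0, -5.0, -0.7]
opening: 0.004
grasp_force: 2.5
```

```bash
python3 st.py
```

```text
t 21.75 case xy mm -53.04925380110756 -8.641351710248587 z 101.36786994598856 F [-0.9512 -4.9966 -0.7408] yaw err deg 0.0762132081054835 tilt [-0.0004 -0.0012 -1.    ] open 0.0043074990666260166
```

Request:
{"api": "move_arm", "payload": {"increments": [[[0,-0.04,0],[0,0,0],1],[[0,0,0],[0,0,0],1]]}}

```text
time_s: 21.92
position: [0.5321, 0.0274, 0.1014]
tcp_rot: [[0.971, -0.238, -0.001], [-0.238, -0.971, -0.003], [-0.0, 0.003, -1.0]]
force: [-2.9, -8.3, 0.5]
opening: 0.004
grasp_force: 4.5
```

```bash
python3 st.py
```

```text
t 21.9167 case xy mm -53.053948771329964 -8.5905002627651 z 101.38829812775934 F [-2.9448 -8.308   0.536 ] yaw err deg 0.12287889032713949 tilt [-0.0012 -0.003  -1.    ] open 0.003511860166873201
```

At the stop: the force rises with no further motion. Now I'll back off, retreat and check.

Request:
{"api": "move_arm", "payload": {"increments": [[[0,0.15,0],[0,0,0],1],[[0,0.3,0],[0,0,0],1],[[0,0,-0.7],[0,0,0],1],[[0,0,-0.9],[0,0,0],1],[[-0.9,0.5,0],[0,0,0],1],[[-0.9,0.8,0],[0,0,0],1],[[0,0.8,0],[0,0,0],1],[[0,0,0],[0,0,0],1],[[0,0,0],[0,0,0],1]]}}

```text
time_s: 22.67
position: [0.4621, -0.0331, 0.1498]
tcp_rot: [[0.97, -0.243, 0.002], [-0.243, -0.97, 0.001], [0.001, -0.001, -1.0]]
force: [0.2, -0.1, -0.2]
opening: 0.006
grasp_force: 0.0
```

```bash
python3 st.py; sed -i 's/\[60:320\]/[60:350] if nm=="side" else cv2.warpPerspective(d["img"][:,:,::-1],H,(630,560),flags=cv2.INTER_CUBIC)[60:350]/; s/350\])$/350])/' look.py; sed -i 's/\[60:350\] if nm.*$/[60:540][::1])/' look.py; sed -i 's/np.vstack(ims)/ims[0]/' look.py; python3 look.py l5.png
```

```text
t 22.6667 case xy mm -106.54878179610245 -84.09887914031891 z 149.78369165464457 F [ 0.2012 -0.1362 -0.2304] yaw err deg -0.14880128662809564 tilt [ 0.0016  0.0005 -1.    ] open 0.00633555353555578
```

View pics/l5.png

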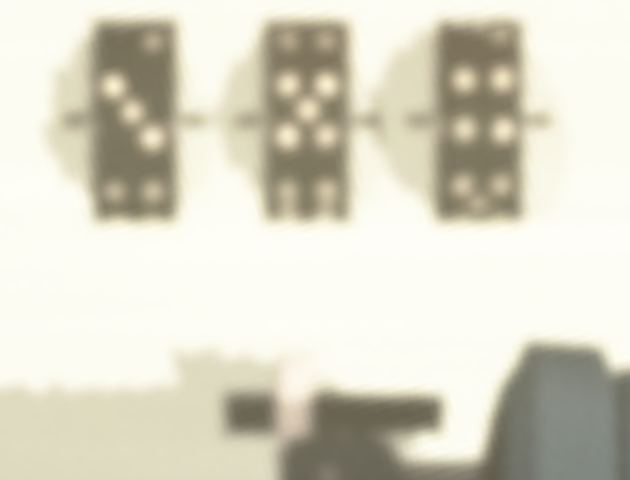

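The picture shows the wheels at 3, 5 and 4. The tab moved from column 380 to about 294, which is 24 mm, so the latch is fully open and the robot is clear.

```bash
python3 -c "
from rig import *
print(hand_in())"
```

```text
the job is handed in; nothing more can be done
None
```

The job is handed in at about 23 s: the wheels stand on three, five, four, the latch moved its full 24 mm to the stop, the robot is clear, and the bystanders were never approached; no verdict was returned.

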